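# Scan a keepsake box at the craft stall

### The arm

A 6-joint arm with a two-finger parallel gripper is mounted at the origin on the work surface. World frame = base frame: x ahead of the robot, y to its left, z up, the work surface at z = 0. Lengths are in mm, angles in rad, forces in N, time in s.
With the tool pointing down it reaches from about 300 to 775 mm from the base axis. Payload 14.6 kg.
Tool frame: the origin (TCP) lies on the front face of the gripper's body, between the roots of the fingers; the fingertips stand 97 mm ahead of it and the grasp point (between the pads) lies 78 mm ahead of it; z points along the fingers, y is the direction in which the jaws open and shut (so a half turn about z gives the same grasp; the last joint's range is limited). The gripper opens to 94 mm and grips with 3 to 60 N. Pads are 16 mm wide; open, the fingers measure 119 mm over their backs; the gripper's body (75 mm by 177 mm) begins 78 mm behind the grasp point.
Start: joints at [1.128, 0.3, 1.521, -0, 1.321, -0.067], TCP at [201.856, 511.609, 302.646] pointing down, gripper open.
Joint ranges: [-3.03, 3.03], [-0.79, 2.21], [0.23, 2.52], [-1.04, 4.18], [0, 3.07], [-2.55, 2.55]. Speed limits (rad/s): [2.22, 2.22, 2.57, 3.14, 3.14, 3.14].

### API

Orientations are given as [roll, pitch, yaw] about the fixed x, y, z axes, in that order (R = Rz(yaw) Ry(pitch) Rx(roll)).
In Python, from cell import manip, eyes, finder gives the robot as it stands.
- The arm moves only by the tool drive_tool, never from a script. Its argument "rows" is a list of rows, each an object with "offset": the shift along the tool's x, y, z in mm, a list of three; "spin": the turn about the tool's z in degrees; "jaw": the finger opening in mm, from 0 to 94. In form: [{"offset": [dx, dy, dz], "spin": spin, "jaw": jaw}, ...]. A call has 1 to 20 rows; each row shifts and turns the commanded pose from where the row before left it, along the tool's axes as they then stand; what a row does not reach is not made up. A row lasts 1/10 s, in which the tool goes at most 50 mm and 8.59 degrees, less where a joint would pass 70% of its speed; a pose out of reach is approached as far as the arm can. A call is refused whole if a number of a shift passes 50 or a number of a turn 8.59, either way. A call with a gripper value outside its range is refused whole. The fingers move at their own pace and stop on an object; "force" is the grip in N (left out, the last holds). Time passes only in rows, so rows that do not move let the fingers close. It gives the time, the measured TCP pose, the force and the opening at its end, in the units of the state.
- manip.read_state(): the state, without advancing time (a new reading comes with each control period).
- eyes.camera(name): name is "side" or "top" or "wrist"; returns a dict with "color" (384x512x3 uint8, blue, green, red), "depth" (384x512 float32, mm along the optical axis (not along the pixel's ray), 0 where there is no reading), "vfov" (degrees; the focal length in pixels is half the picture's height over the tangent of half this angle, whatever the lens; pixels are square), "cx", "cy" (the principal point, pixels), "D" ([k1, k2, p1, p2, k3] as OpenCV has them; the pictures are not rectified), "rvec" (rotation vector, rad) and "tvec" (3), from world to camera coordinates, as OpenCV has them. Camera axes: x right, y down, z forward; pixel columns grow to the right and rows downward; lengths in mm; the calibration is good to about 2 mm. A picture is of the moment at which its call begins.
- manip.sign_off(): hands the job in, once; it reports no verdict.
Trained networks look in the newest picture that a camera, given by its name, has taken for a name from the list of things; names that differ only in an ending like _2 or _b are one class to them, and where a whole thing is asked for, a point or a joint stands for the part that bears it (a point fixed in the world has none). Each returns a list of dicts, best first, with "p" (0 to 1); they miss things now and then, are a little off and sometimes report something else, mostly with a low value. They report only what shows in the picture. A call takes as long as a camera call. They do not tell look-alikes from the thing itself.
- finder.find_in(camera, target): "uv" ([column, row] in pixels, amid what is visible of it).
The state is a dict: "clock": time; "joints": joint angles; "qd": joint speeds; "effort": joint torques, N m; "eef_pos": TCP position; "eef_rot": TCP orientation; "wrist_force": force on the tool from outside, world axes, zero at the start; "moment": the same for the moment, N m; "finger_gap": finger opening in mm.
Only numpy, scipy, OpenCV 4.12 (cv2) and the standard library are available. Lean on these libraries where they do the work, as an engineer would, in place of code of your own. Each camera call takes 0.05 s, during which the arm holds its last target. There are 200 camera calls.

### The job

Take the cordless barcode scanner off its hook, carry it nose down over the riser with the dolls and keyrings, and finish holding it still and upright over the barcode sticker of the mustard-yellow box, as if to read it: the window centred over the sticker about 3 cm above it, the window's long side running the length of the code, across all the bars. Do not bump the scanner into the goods, the riser or the tray or shift any goods, and stay there with the scanner in the gripper: do not put it down or let go.

Things in the scene. Friction and masses are not known exactly. Their poses are not given: they have to be found in the camera images.
- scanner: cordless in-line barcode scanner, loose, 0.16 kg, hanging nose down. Origin: centre of the window in its nose, the lowest point; z runs up along it to its top end at z=150. Grey grip 28 (x) x 40 (y) mm, flat sides, z=50 to 150 mm; below it a black head 28 (x) x 54 (y). Dark red window 18 (x) x 44 (y), long side along y. Orange button on the -x face, grey belt clip on the +x face.
- scanner_clip (a point): on the rigid belt clip, 22 mm wide in y, on the scanner's +x face: underside of its bridge, at scanner x=18, z=128 mm. The bridge is 6 mm high and reaches to x=25; a 4 mm blade hangs from its end down to z=100, leaving a 7 mm slot (x=14 to 21) that sits over the hook. Raising the scanner straight up more than 28 mm frees it.
- stand: scanner stand, fixed: light grey disc foot 120 mm across, origin at the centre of its underside; post 26 mm wide at x=26 to 36 mm; steel hook with upturned tongue, 22 mm wide, at x=4 to 8, top at z=190 (highest point). The scanner hangs on the tongue's -x side, axis at x=-10, y=0, window at z=62, axes parallel to the stand's, back against a rubber rest.
- mustard_box: the box to scan: mustard-yellow leather-covered hard keepsake box, loose in the tray, 64 (x) x 96 (y) x 30 (z) mm, 0.18 kg; origin: centre of its underside; a strap with a brass snap at the middle of its -x side, a barcode sticker on its lid
- mustard_label (a point): centre of the white barcode sticker, 30 (x) x 52 (y) mm, flat on the mustard box's lid, 10 mm to +x and 30 mm above the box's origin; axes parallel to the box's. The black bars run along x; the code's length, 42 mm across all bars, lies along y. The other two boxes have the same sticker in the same place.
- brown_box: bystander: dark brown leather-covered hard keepsake box, loose in the tray, 64 (x) x 96 (y) x 30 (z) mm, 0.18 kg; origin: centre of its underside; a strap with a brass snap at the middle of its -x side, a barcode sticker on its lid
- red_box: bystander: dark red leather-covered hard keepsake box, loose in the tray, 64 (x) x 96 (y) x 30 (z) mm, 0.18 kg; origin: centre of its underside; a strap with a brass snap at the middle of its -x side, a barcode sticker on its lid
- tray: fixed open cardboard display tray, 300 (x) x 150 (y) mm, rim 24 mm above the counter, floor and walls 5 mm thick; origin: centre of its underside. The three boxes lie in it side by side in any order, lids 35 mm above the counter.
- riser: fixed light wooden display riser between stand and tray, 360 (x) x 100 (y) mm, top 40 mm above the counter; origin: centre of its footprint at counter height. A keyring bar with coloured fobs, 100 mm long in x, is fixed on its middle. Nothing on it, dolls included, stands higher than 120 mm above the counter.
- blue_doll: bystander: turned wooden doll in blue, loose on the riser, 40 mm across, 76 mm high, 0.07 kg; origin: centre of its underside
- green_doll: bystander: turned wooden doll in green, loose on the riser, 40 mm across, 76 mm high, 0.07 kg; origin: centre of its underside
Not all that is in view belongs to the job. There is more than one size of the mustard_box; the job needs the largest.

How it is judged (in metres and radians):
On the way, in this order (a step that is already met when the one before it is completed fails the run):
1. the scanner is lifted up off the hook and hangs in the gripper alone (contact force between scanner and the fingers above 0.5 N and z of scanner in the frame of stand above 0.094 m and contact force between scanner and stand below 0.1 N), for 0.05 s.
2. the scanner, in the gripper, passes over the riser, its window higher than everything on it (contact force between scanner and the fingers above 0.5 N and y of scanner in the frame of riser between -0.07 and 0.07 m and x of scanner in the frame of riser between -0.24 and 0.24 m and height (world z) of scanner above 0.12 m).
At the end, for the whole second after the job is handed in: Scanner held in the gripper, touching nothing else, at rest, upright and lined up with the code to 0.15 rad (either way round), its window's centre within 10 mm sideways of the mustard box's sticker centre and 15 to 45 mm above it; boxes and dolls upright, within 8 mm of where they stood (contact force between scanner and the fingers above 0.5 N and contact force between scanner and mustard_box below 0.1 N and contact force between scanner and brown_box below 0.1 N and contact force between scanner and red_box below 0.1 N and contact force between scanner and blue_doll below 0.1 N and contact force between scanner and green_doll below 0.1 N and contact force between scanner and tray below 0.1 N and contact force between scanner and riser below 0.1 N and contact force between scanner and stand below 0.1 N and horizontal distance between scanner and mustard_label below 0.01 m and z of scanner in the frame of mustard_label between 0.015 and 0.045 m and angle between scanner's own z axis and vertical below 0.15 rad and angle between the y axis of scanner and the y axis of mustard_box, either way round below 0.15 rad and linear speed of scanner below 0.02 m/s and not (distance of any of mustard_box, brown_box, red_box, blue_doll, green_doll from where it was at the start of the episode above 0.008 m or angle between any of mustard_box, brown_box, red_box, blue_doll, green_doll's own z axis and vertical above 0.2 rad)); the arm keeps its last pose, push and grip.
It fails at once if the scanner bumps into a box, a doll, the riser or the tray (over 0.5 N) (contact force between scanner and mustard_box above 0.5 N or contact force between scanner and brown_box above 0.5 N or contact force between scanner and red_box above 0.5 N or contact force between scanner and blue_doll above 0.5 N or contact force between scanner and green_doll above 0.5 N or contact force between scanner and tray above 0.5 N or contact force between scanner and riser above 0.5 N).
It fails at once if a box or doll is shifted more than 8 mm or tipped (distance of any of mustard_box, brown_box, red_box, blue_doll, green_doll from where it was at the start of the episode above 0.008 m or angle between any of mustard_box, brown_box, red_box, blue_doll, green_doll's own z axis and vertical above 0.2 rad).
It also fails if it takes over 48 s, if anything falls off the work surface, if the arm or the gripper's body presses on something with over 40 N, if the wrist force passes 120 N, or if a joint passes its speed limit or range.

## Working session

There is one attempt and no reset: what is moved stays moved. The work goes in short steps, Python scripts to look and compute and a tool call to move; the robot and the scene stay as the last step left them, time stands still between calls to the robot, and variables do not carry over. Pictures are saved under pics/ and viewed, about 8 in all and at most 12, crops included, and the job is handed in when it is done.

Besides the shell and the picture viewer there is one more tool, called by a JSON object that holds its "api" and its "payload". drive_tool: Moves the arm, as the interface text tells. Its arguments: {"type":"object","properties":{"rows":{"type":"array","items":{"type":"object","properties":{"offset":{"type":"array","items":{"type":"number"}},"spin":{"type":"number"},"jaw":{"type":"number"}}}},"force":{"type":"number"}},"required":["rows"]}

```bash
mkdir -p pics; ls; cat > h.py <<'E'
import numpy as np, cv2
from cell import manip, eyes, finder
def K(c):
    h,w=c['depth'].shape; f=h/2/np.tan(np.radians(c['vfov'])/2)
    return np.array([[f,0,c['cx']],[0,f,c['cy']],[0,0,1]])
def cloud(c):
    h,w=c['depth'].shape; u,v=np.meshgrid(np.arange(w),np.arange(h))
    n=cv2.undistortPoints(np.stack([u,v],-1).reshape(-1,1,2).astype(float),K(c),np.array(c['D'])).reshape(h,w,2)
    d=c['depth'].astype(float); P=np.dstack([n*d[...,None],d])
    R=cv2.Rodrigues(np.array(c['rvec']))[0]
    P=(P-np.array(c['tvec']).ravel())@R; P[d==0]=np.nan
    return P
def proj(c,p): return cv2.projectPoints(np.array(p,float).reshape(-1,3),np.array(c['rvec']),np.array(c['tvec']),K(c),np.array(c['D']))[0].reshape(-1,2)
E
python3 - <<'E'
from h import *
print(manip.read_state())
for n in('top','side'):
    c=eyes.camera(n); cv2.imwrite(f'pics/{n}0.png',cv2.resize(c['color'],None,fx=1.5,fy=1.5)); P=cloud(c)
    np.save(n+'P.npy',P); np.save(n+'C.npy',c['color'])
    print(n,c['vfov'],c['tvec'],c['rvec'])
    for t in('scanner','scanner_clip','stand','mustard_box','mustard_label','tray','riser','blue_doll','green_doll'):
        for r in finder.find_in(n,t)[:4]:
            u,v=np.round(r['uv']).astype(int); print(t,(u,v),round(r['p'],2),np.round(P[v,u]))
E
```

```text
pics
{'clock': 0.0, 'joints': array([ 1.12840689e+00,  3.00459372e-01,  1.52156509e+00,  4.74050276e-06,
        1.32069070e+00, -6.66226893e-02]), 'qd': array([ 3.79379190e-05,  6.07412331e-05, -2.52733595e-04, -9.86591030e-04,
       -2.53620819e-03,  4.19930535e-04]), 'effort': array([-3.29980794e-04, -5.31811166e+01, -3.52729332e+01,  7.07349926e-02,
        2.45210849e-02, -1.16248375e-04]), 'eef_pos': array([201.79369142, 511.48804274, 302.09946503]), 'eef_rot': array([-3.14047294e+00, -7.93108926e-05,  2.76582469e+00]), 'wrist_force': array([ 0.02177739, -0.48628257, -0.00561707]), 'moment': array([-0.02415855,  0.0129778 , -0.00454211]), 'finger_gap': 93.93247798510077}
top 44.59899573986205 [ -35.7732125   498.89413975 1213.61754778] [ 2.1952881  -2.13838547  0.1142467 ]
scanner (np.int64(153), np.int64(167)) 0.58 [540. 255. 177.]
scanner_clip (np.int64(151), np.int64(166)) 0.64 [540. 256. 191.]
stand (np.int64(166), np.int64(177)) 0.96 [540. 261.   8.]
mustard_box (np.int64(360), np.int64(268)) 0.93 [ 309. -266.   29.]
mustard_box (np.int64(418), np.int64(199)) 0.92 [ 496. 
[... 913 characters left out ...]
), np.int64(321)) 0.96 [ 304. -283.   24.]
mustard_box (np.int64(312), np.int64(284)) 0.95 [ 533. -262.   35.]
mustard_box (np.int64(335), np.int64(345)) 0.9 [ 492. -431.   23.]
mustard_label (np.int64(313), np.int64(284)) 0.9 [ 536. -262.   34.]
mustard_label (np.int64(216), np.int64(320)) 0.81 [ 299. -276.   22.]
mustard_label (np.int64(337), np.int64(347)) 0.78 [ 492. -438.   23.]
mustard_label (np.int64(231), np.int64(189)) 0.25 [539. 260.  12.]
tray (np.int64(303), np.int64(298)) 0.81 [ 511. -265.    4.]
riser (np.int64(272), np.int64(216)) 0.77 [563.  14.  50.]
blue_doll (np.int64(226), np.int64(212)) 0.82 [444.  49.  69.]
green_doll (np.int64(314), np.int64(202)) 0.57 [684.   4.  73.]
```

View pics/top0.png

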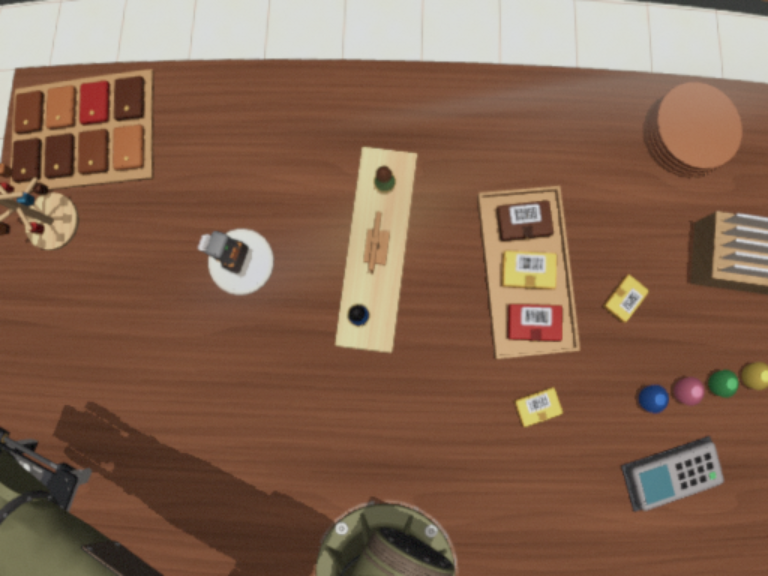

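View pics/side0.png

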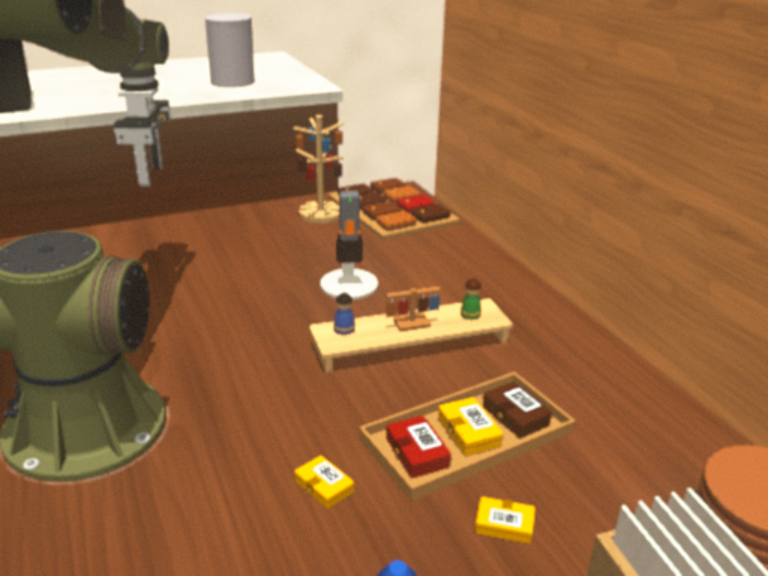

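The candidates for the mustard box are the one in the tray at (353,180) in top-camera pixels, and two smaller loose ones at (360,271) and (418,199). The tray one has its lid at 35 mm and lies between the brown and red boxes, so that is my pick. The scanner hangs at about (157,168), with its orange button facing -y towards the camera.

```bash
python3 - <<'E'
from h import *
def rect(m,n):
    q=m[:,:2].astype(np.float32); r=cv2.minAreaRect(q); print(n,len(q),'c',np.round(r[0],1),'size',np.round(r[1],1),'ang',round(r[2],1),'z',np.round(np.nanmedian(m[:,2]),1),'med',np.round(np.median(q,0),1))
for n in('top','side'):
    P=np.load(n+'P.npy');C=np.load(n+'C.npy');hsv=cv2.cvtColor(C,cv2.COLOR_BGR2HSV)
    ok=~np.isnan(P[...,0]); x,y,z=P[...,0],P[...,1],P[...,2]
    near=lambda a,b,r:ok&(np.hypot(x-a,y-b)<r)
    yel=(hsv[...,0]>20)&(hsv[...,0]<35)&(hsv[...,1]>150)&(hsv[...,2]>100)
    for a,b in((535,-250),(305,-266),(494,-425)):
        m=near(a,b,65); yy=m&yel; rect(P[yy],n+' yel')
        k=m&(hsv[...,1]<70)&(hsv[...,2]>90)&(z>15); lab,cnt=cv2.connectedComponents(k.astype(np.uint8))
        hull=near(a,b,48)&(hsv[...,1]<90)&(z>15); 
        if hull.sum()>5: rect(P[hull],n+' label')
    s=near(540,258,75)
    for lo,hi in((202,225),(150,200),(115,200),(62,110)): 
        t=s&(z>lo)&(z<hi); 
        if t.sum()>4: rect(P[t],f'{n} scan {lo}-{hi}')
    t=s&(z>2)&(z<14)&(hsv[...,1]<60); 
    if t.sum()>4: rect(P[t],n+' foot')
    t=near(565,20,220)&(abs(z-40)<4); rect(P[t],n+' riser')
    print('max over riser',np.nanmax(z[near(565,20,150)]))
c=eyes.camera('top');im=c['color'];a=cv2.resize(im[135:205,120:200],None,fx=8,fy=8,interpolation=cv2.INTER_CUBIC)[:560,:640]
cs=eyes.camera('side');b=cv2.resize(cs['color'][120:200,205:260],(385,560),interpolation=cv2.INTER_CUBIC)
cv2.imwrite('pics/crop1.png',cv2.resize(np.hstack([a,b]),(800,437)))
E
```

```text
top yel 6 c [ 539.4 -229.7] size [88.7  6.8] ang 49.8 z 29.6 med [ 539.4 -226.8]
top label 251 c [ 554.8 -243.6] size [54.2 33.3] ang 88.9 z 34.9 med [ 554.4 -243.1]
top yel 3 c [ 322.1 -253.6] size [ 0.1 17.1] ang 18.7 z 20.0 med [ 321.7 -252.7]
top label 161 c [ 308.  -262.3] size [26.7 42.9] ang 21.5 z 23.4 med [ 308.6 -261.6]
top yel 5 c [ 486.  -392.2] size [29.9 13.1] ang 5.5 z 20.8 med [ 490.1 -395.1]
top label 147 c [ 494.6 -431.7] size [26.  45.6] ang 50.6 z 23.0 med [ 494.  -430.5]
top scan 202-225 215 c [545.1 268.3] size [29.9 39.4] ang 74.3 z 210.3 med [543.6 266.5]
top scan 150-200 147 c [545.7 282.5] size [61.7 39.3] ang 81.1 z 181.8 med [543.8 257.9]
top scan 115-200 234 c [547.2 282.3] size [61.7 47. ] ang 81.1 z 161.3 med [542.9 258.7]
top scan 62-110 120 c [543.3 265.3] size [21.5 53.7] ang 69.5 z 97.5 med [538.9 258.2]
top foot 786 c [546.  272.5] size [107.6 118.4] ang 59.0 z 11.0 med [536.5 260.4]
top riser 3781 c [566.6 -59.4] size [279.6 359.5] ang 84.3 z 39.6 med [561.2  28.7]
max over riser 120.49581063017993
side yel 496 c [ 554.8 -247.1] size [99.  83.7] a
[... 319 characters left out ...]
8] size [54.6 74.1] ang 52.6 z 22.5 med [ 498.8 -426.9]
side label 199 c [ 494.2 -433. ] size [30.7 41.3] ang 58.2 z 23.1 med [ 494.7 -432.2]
side scan 202-225 77 c [546.  263.4] size [31.7 40.5] ang 79.2 z 209.1 med [544.4 259.8]
side scan 150-200 219 c [543.3 256.5] size [16.7 39.1] ang 71.8 z 175.1 med [542.8 255.4]
side scan 115-200 376 c [543.5 259.3] size [25.  46.1] ang 64.6 z 157.7 med [542.4 255.2]
side scan 62-110 256 c [544.3 260.9] size [27.3 53.2] ang 64.2 z 88.8 med [542.4 256.7]
side foot 471 c [548.4 270.6] size [113.2 114.4] ang 24.0 z 11.2 med [545.9 264.6]
side riser 2053 c [576.1  26.6] size [106.5 360.7] ang 84.2 z 39.4 med [544.6  13.3]
max over riser 117.12670661738314
```

View pics/crop1.png

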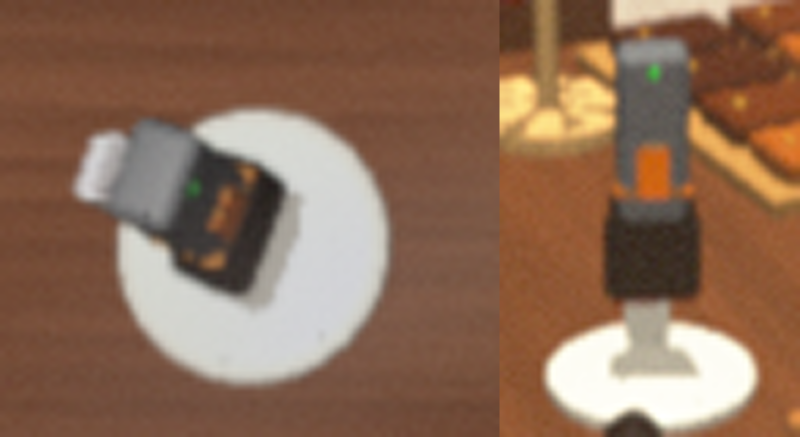

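The crop confirms the scanner hangs with its button face towards -y and its +x axis at about 70° yaw. The post sits behind it. Next I move above the scanner with clear height and look with the wrist camera.

{"api": "drive_tool", "payload": {"rows": [{"offset":[0,0,-30],"spin":0,"jaw":94},{"offset":[-25,-7,-30],"spin":0,"jaw":94},{"offset":[-32,-8,-15],"spin":0,"jaw":94},{"offset":[-32,-8,0],"spin":0,"jaw":94},{"offset":[-32,-8,0],"spin":0,"jaw":94},{"offset":[-32,-8,0],"spin":0,"jaw":94},{"offset":[-32,-8,0],"spin":0,"jaw":94},{"offset":[-32,-8,0],"spin":0,"jaw":94},{"offset":[-32,-8,0],"spin":0,"jaw":94},{"offset":[-32,-8,0],"spin":0,"jaw":94},{"offset":[-32,-8,0],"spin":0,"jaw":94},{"offset":[-32,-8,0],"spin":0,"jaw":94},{"offset":[-32,-8,0],"spin":0,"jaw":94},{"offset":[-32,-8,0],"spin":0,"jaw":94}]}}

```text
clock: 2.5
eef_pos: [545.5, 264.8, 377.7]
eef_rot: [3.141, 0.0, 2.766]
wrist_force: [-0.1, 0.9, 0.6]
finger_gap: 94.1
```

{"api": "drive_tool", "payload": {"rows": [{"offset":[0,0,0],"spin":8,"jaw":94},{"offset":[0,0,0],"spin":8,"jaw":94},{"offset":[0,0,0],"spin":8,"jaw":94},{"offset":[0,0,0],"spin":8,"jaw":94},{"offset":[0,0,0],"spin":8,"jaw":94},{"offset":[0,0,0],"spin":8,"jaw":94},{"offset":[0,0,0],"spin":8,"jaw":94},{"offset":[0,0,0],"spin":8,"jaw":94},{"offset":[0,0,0],"spin":8,"jaw":94},{"offset":[0,0,0],"spin":8,"jaw":94},{"offset":[0,0,0],"spin":8,"jaw":94},{"offset":[0,0,0],"spin":0,"jaw":94}]}}

```text
clock: 3.7
eef_pos: [544.5, 265.7, 377.6]
eef_rot: [-3.142, 0.0, 1.228]
wrist_force: [0.4, -0.4, 1.0]
finger_gap: 93.6
```

```bash
cat >> h.py <<'E'
def tool_delta(s,p):  # world target p (TCP) -> tool-axis shift
    from scipy.spatial.transform import Rotation as R
    return R.from_euler('xyz',s['eef_rot']).inv().apply(np.array(p)-s['eef_pos'])
E
python3 - <<'E'
from h import *
s=manip.read_state(); print(s['clock'],s['eef_pos'],np.degrees(s['eef_rot']),s['joints'])
c=eyes.camera('wrist'); P=cloud(c); cv2.imwrite('pics/w1.png',c['color'])
np.save('wP.npy',P)
z=P[...,2]; ok=~np.isnan(z)&(np.hypot(P[...,0]-544,P[...,1]-264)<60)
for lo,hi in((203,218),(184,202),(62,120)):
    t=ok&(z>lo)&(z<hi)
    if t.sum()>10:
        r=cv2.minAreaRect(P[t][:,:2].astype(np.float32)); print(lo,t.sum(),r,np.median(P[t],0))
E
```

```text
3.7 [544.52858374 265.67640173 377.57990475] [-1.79996328e+02  5.42335795e-03  7.03376167e+01] [ 3.93485531e-01  3.86455495e-01  1.23408490e+00 -2.70946336e-05
  1.52116332e+00  7.36660207e-01]
203 1473 ((547.1091918945312, 269.3555603027344), (28.442073822021484, 40.08452606201172), 73.10791778564453) [547.7375791  271.53170984 211.62018543]
184 514 ((552.6095581054688, 285.6116943359375), (16.637638092041016, 39.39460372924805), 71.03038024902344) [552.99144845 287.15120942 196.18503677]
62 319 ((552.7797241210938, 286.6600341796875), (54.89003372192383, 53.540401458740234), 71.05155944824219) [560.95060395 286.30144422 104.59494824]
```

View pics/w1.png

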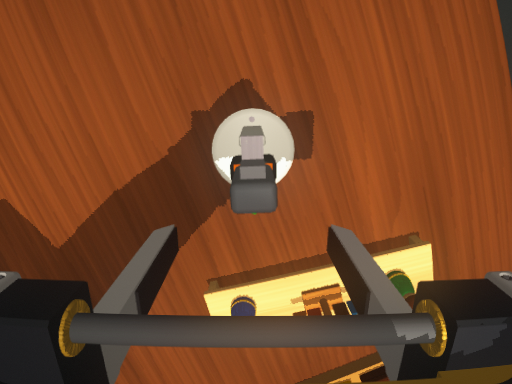

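The wrist view shows the scanner's top at (254,192), midway between the fingers and square to them. Three views put it near (546,267) with yaw about 72°. I descend and close on the 40 mm sides.

{"api": "drive_tool", "payload": {"rows": [{"offset":[1.7,1,0],"spin":-1.5,"jaw":94},{"offset":[0,0,25],"spin":0,"jaw":94},{"offset":[0,0,25],"spin":0,"jaw":94},{"offset":[0,0,25],"spin":0,"jaw":94},{"offset":[0,0,25],"spin":0,"jaw":94},{"offset":[0,0,17],"spin":0,"jaw":94},{"offset":[0,0,10],"spin":0,"jaw":94},{"offset":[0,0,0],"spin":0,"jaw":60},{"offset":[0,0,0],"spin":0,"jaw":60},{"offset":[0,0,0],"spin":0,"jaw":60}], "force": 20}}

```text
clock: 4.75
eef_pos: [546.3, 267.1, 251.8]
eef_rot: [3.14, -0.001, 1.257]
wrist_force: [1.1, 1.5, -0.6]
finger_gap: 73.5
```

```bash
python3 - <<'E'
from h import *
s=manip.read_state(); print(s['clock'],s['eef_pos'],np.degrees(s['eef_rot']),s['finger_gap'])
a=eyes.camera('wrist')['color']; b=eyes.camera('side')['color'][100:200,180:313]
t=eyes.camera('top')['color'][120:220,110:243]
cv2.imwrite('pics/g1.png',np.hstack([cv2.resize(x,(400,300)) for x in (a,b)]))
E
```

```text
4.75 [546.2984629  267.09185177 251.80308132] [ 1.79926873e+02 -6.36487682e-02  7.20129236e+01] 73.51658052580598
```

View pics/g1.png

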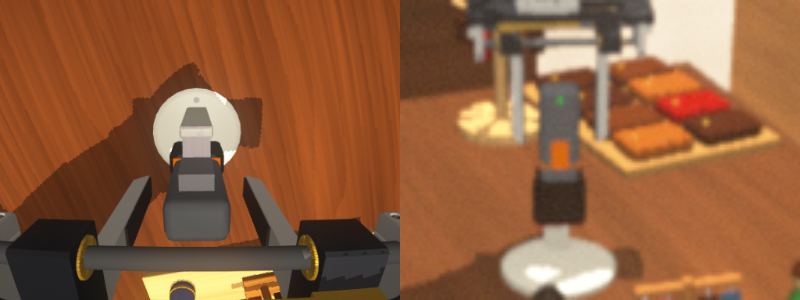

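The scanner sits centred between the fingers, at (195,205) in the left image, with the fingers at the right height. I close and then lift a little.

{"api": "drive_tool", "payload": {"rows": [{"offset":[0,0,0],"spin":0,"jaw":30},{"offset":[0,0,0],"spin":0,"jaw":30},{"offset":[0,0,0],"spin":0,"jaw":30},{"offset":[0,0,0],"spin":0,"jaw":30},{"offset":[0,0,0],"spin":0,"jaw":30},{"offset":[0,0,0],"spin":0,"jaw":30},{"offset":[0,0,0],"spin":0,"jaw":30},{"offset":[0,0,0],"spin":0,"jaw":30}], "force": 25}}

```text
clock: 5.7
eef_pos: [546.0, 266.9, 250.7]
eef_rot: [3.142, 0.0, 1.256]
wrist_force: [0.0, -0.8, 2.8]
finger_gap: 40.2
```

{"api": "drive_tool", "payload": {"rows": [{"offset":[0,0,-5],"spin":0,"jaw":30},{"offset":[0,0,-8],"spin":0,"jaw":30},{"offset":[0,0,-10],"spin":0,"jaw":30},{"offset":[0,0,-10],"spin":0,"jaw":30},{"offset":[0,0,-12],"spin":0,"jaw":30},{"offset":[0,0,-12],"spin":0,"jaw":30},{"offset":[0,0,-12],"spin":0,"jaw":30},{"offset":[0,0,-12],"spin":0,"jaw":30},{"offset":[0,0,-12],"spin":0,"jaw":30},{"offset":[0,0,-12],"spin":0,"jaw":30},{"offset":[0,0,0],"spin":0,"jaw":30}]}}

```text
clock: 6.8
eef_pos: [546.2, 266.8, 357.7]
eef_rot: [3.14, -0.001, 1.256]
wrist_force: [-0.9, -3.0, -0.8]
finger_gap: 39.9
```

```bash
cat > scan.py <<'E'
from h import *
from scipy.spatial.transform import Rotation as R
s=manip.read_state(); print(s['clock'],s['eef_pos'],np.degrees(s['eef_rot']),s['finger_gap'],s['wrist_force'])
T=R.from_euler('xyz',s['eef_rot'])
cs={n:eyes.camera(n) for n in('side','top','wrist')}
for n,c in cs.items():
    P=cloud(c); L=T.inv().apply((P-s['eef_pos']).reshape(-1,3)).reshape(P.shape)  # in tool frame
    m=(abs(L[...,0])<30)&(abs(L[...,1])<32)&(L[...,2]>20)&(L[...,2]<215)
    q=L[m]; 
    if len(q)<20: print(n,len(q)); continue
    print(n,len(q),'tool-frame z range',np.percentile(q[:,2],[1,99]).round(1))
    for a,b in((25,60),(60,110),(110,150),(150,200)):
        k=q[(q[:,2]>a)&(q[:,2]<b)]
        if len(k)>15: print('  z',a,b,len(k),'x',np.percentile(k[:,0],[3,97]).round(1),'y',np.percentile(k[:,1],[3,97]).round(1),'medx',np.median(k[:,0]).round(1))
E
python3 - <<'E'
exec(open('scan.py').read())
a=cs['wrist']['color']; b=cs['side']['color'][80:200,180:340]
cv2.imwrite('pics/g2.png',np.hstack([cv2.resize(x,(400,300)) for x in (a,b)]))
E
```

```text
6.8 [546.15615191 266.82955129 357.66540641] [ 1.79893359e+02 -5.30564578e-02  7.19672371e+01] 39.89699739522182 [-0.9477294  -2.95720723 -0.83633903]
side 1010 tool-frame z range [ 23.3 208.3]
  z 25 60 223 x [-16.4   3. ] y [-31.7  29.8] medx -10.3
  z 60 110 328 x [-17.2  -4.8] y [-29.2  28.3] medx -11.8
  z 110 150 202 x [-16.8  -2. ] y [-21.7  22.4] medx -10.6
  z 150 200 215 x [-16.6  -5.7] y [-24.7  24.9] medx -11.0
top 265 tool-frame z range [ 48.1 183.2]
  z 60 110 84 x [-14.5  -7.6] y [-2.5 30.1] medx -10.8
  z 110 150 86 x [-14.2  -0.5] y [-11.9  25.2] medx -12.0
  z 150 200 84 x [-13.9 -11.3] y [-21.8  22.9] medx -12.6
wrist 14476 tool-frame z range [ 22.1 207.1]
  z 25 60 9286 x [-7.2 25.9] y [-28.5  28.3] medx 9.3
  z 60 110 2661 x [ 8.2 27.7] y [-30.2  29.8] medx 15.1
  z 110 150 1044 x [-1.6 17.1] y [-25.8  25.5] medx 15.4
  z 150 200 865 x [15.4 21.1] y [-23.4  22.7] medx 16.9
```

View pics/g2.png

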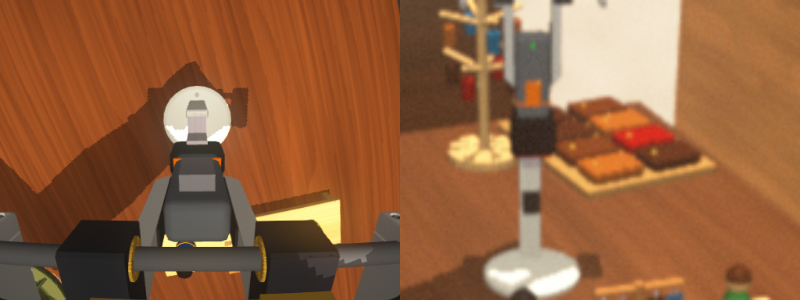

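The scanner is off the hook and upright in the grip, with its lower end clear of the tongue. The gap is 40 mm and the window is at z≈169 mm. I carry it over the riser at that height, then spin.

{"api": "drive_tool", "payload": {"rows": [{"offset":[-12,4,0],"spin":0,"jaw":30},{"offset":[-24,8,0],"spin":0,"jaw":30},{"offset":[-26,9,0],"spin":0,"jaw":30},{"offset":[-26,9,0],"spin":0,"jaw":30},{"offset":[-26,9,0],"spin":0,"jaw":30},{"offset":[-26,9,0],"spin":0,"jaw":30},{"offset":[-26,9,0],"spin":0,"jaw":30},{"offset":[-26,9,0],"spin":0,"jaw":30},{"offset":[-26,9,0],"spin":0,"jaw":30},{"offset":[-26,9,0],"spin":0,"jaw":30},{"offset":[-26,9,0],"spin":0,"jaw":30},{"offset":[-26,9,0],"spin":0,"jaw":30},{"offset":[-26,9,0],"spin":0,"jaw":30},{"offset":[-26,9,0],"spin":0,"jaw":30},{"offset":[-26,9,0],"spin":0,"jaw":30},{"offset":[-26,9,0],"spin":0,"jaw":30},{"offset":[-26,9,0],"spin":0,"jaw":30},{"offset":[-26,9,0],"spin":0,"jaw":30},{"offset":[-24,8,0],"spin":0,"jaw":30},{"offset":[-12,4,0],"spin":0,"jaw":30}]}}

```text
clock: 8.95
eef_pos: [554.0, -251.2, 355.0]
eef_rot: [-3.141, -0.0, 1.254]
wrist_force: [-0.4, 0.4, -1.5]
finger_gap: 40.0
```

{"api": "drive_tool", "payload": {"rows": [{"offset":[0,0,0],"spin":4,"jaw":30},{"offset":[0,0,0],"spin":8,"jaw":30},{"offset":[0,0,0],"spin":8,"jaw":30},{"offset":[0,0,0],"spin":8,"jaw":30},{"offset":[0,0,0],"spin":8,"jaw":30},{"offset":[0,0,0],"spin":8,"jaw":30},{"offset":[0,0,0],"spin":8,"jaw":30},{"offset":[0,0,0],"spin":8,"jaw":30},{"offset":[0,0,0],"spin":8,"jaw":30},{"offset":[0,0,0],"spin":4,"jaw":30},{"offset":[0,0,0],"spin":0,"jaw":30},{"offset":[0,0,0],"spin":0,"jaw":30}]}}

```text
clock: 10.15
eef_pos: [554.6, -248.9, 355.5]
eef_rot: [-3.141, 0.0, 0.002]
wrist_force: [0.0, 0.5, -3.0]
finger_gap: 39.6
```

```bash
python3 - <<'E'
exec(open('scan.py').read())
# precise label: quad from pixels, projected on z=35 plane
for n in('side','top','wrist'):
    c=cs[n];P=cloud(c);hsv=cv2.cvtColor(c['color'],cv2.COLOR_BGR2HSV)
    m=(abs(P[...,2]-35)<8)&(np.hypot(P[...,0]-555,P[...,1]+244)<38)&(hsv[...,1]<90)
    if m.sum()>30: print(n,'label',m.sum(),cv2.minAreaRect(P[m][:,:2].astype(np.float32)),np.median(P[m],0).round(1))
a=cs['wrist']['color']; b=cs['side']['color'][200:350,220:420]
cv2.imwrite('pics/p1.png',np.hstack([cv2.resize(x,(400,300)) for x in (a,b)]))
E
```

```text
10.15 [ 554.59725821 -248.94434648  355.52939033] [-1.79989085e+02  8.00713894e-03  1.12128580e-01] 39.61704435388512 [ 0.04190941  0.46796345 -3.01919747]
side 1467 tool-frame z range [ 23.9 184.2]
  z 25 60 338 x [-11.3   8.5] y [-28.3  31.5] medx -8.0
  z 60 110 420 x [-12.6  25.5] y [-26.9  31.6] medx -9.0
  z 110 150 369 x [-12.2  14.3] y [-17.1  28.3] medx -7.0
  z 150 200 321 x [-11.6  13.9] y [-18.3  29.3] medx -8.7
top 0
wrist 13847 tool-frame z range [ 22.1 172.5]
  z 25 60 9330 x [-7.  26.7] y [-28.2  28.5] medx 9.5
  z 60 110 2464 x [ 8.4 28. ] y [-29.8  30.2] medx 15.3
  z 110 150 1083 x [-1.2 17.4] y [-25.1  26.1] medx 15.8
  z 150 200 589 x [15.5 17.5] y [-23.4  24.2] medx 17.1
side label 181 ((556.331298828125, -244.23565673828125), (54.31199264526367, 31.13925552368164), 86.02281188964844) [ 556. -247.   35.]
top label 36 ((555.7809448242188, -221.96066284179688), (11.034387588500977, 30.721622467041016), 78.22219848632812) [ 559.8 -221.5   35.1]
wrist label 824 ((555.0344848632812, -244.28395080566406), (51.409488677978516, 29.87104034423828), 89.20905303955078) [ 555.4 -243.7   36. ]
```

View pics/p1.png

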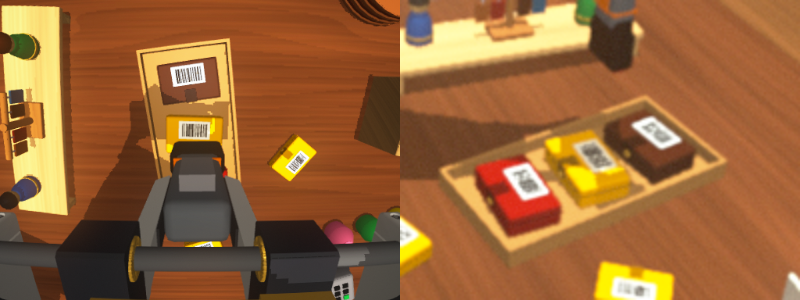

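The label measures (555.2,-244.3) in three views, with its long axis at about 89°. The picture shows the gripper square over the mustard box, its label at (195,130), and all goods in place. I descend part way and check.

{"api": "drive_tool", "payload": {"rows": [{"offset":[-1,-5,0],"spin":1.3,"jaw":30},{"offset":[0,0,10],"spin":0,"jaw":30},{"offset":[0,0,15],"spin":0,"jaw":30},{"offset":[0,0,15],"spin":0,"jaw":30},{"offset":[0,0,15],"spin":0,"jaw":30},{"offset":[0,0,12],"spin":0,"jaw":30},{"offset":[0,0,8],"spin":0,"jaw":30},{"offset":[0,0,0],"spin":0,"jaw":30},{"offset":[0,0,0],"spin":0,"jaw":30}]}}

```text
clock: 11.2
eef_pos: [553.8, -244.1, 281.0]
eef_rot: [3.141, -0.0, -0.023]
wrist_force: [0.3, 0.5, -1.3]
finger_gap: 40.2
```

```bash
python3 - <<'E'
exec(open('scan.py').read())
im=[]
for n in('side','wrist'):
    c=cs[n];P=cloud(c);hsv=cv2.cvtColor(c['color'],cv2.COLOR_BGR2HSV)
    # lowest dark head points near target
    h=(np.hypot(P[...,0]-555,P[...,1]+244)<45)&(P[...,2]>60)&(P[...,2]<140)
    q=P[h]; print(n,'head',len(q),'z',np.percentile(q[:,2],[0.5,2,5]).round(1),'x',np.percentile(q[:,0],[2,98]).round(1),'y',np.percentile(q[:,1],[2,98]).round(1))
    m=(abs(P[...,2]-35)<6)&(np.hypot(P[...,0]-555,P[...,1]+244)<38)&(hsv[...,1]<90)
    if m.sum()>10: print('label',m.sum(),cv2.minAreaRect(P[m][:,:2].astype(np.float32)))
b=cs['side']['color'].copy()[200:320,240:400]
cv2.imwrite('pics/p2.png',cv2.resize(b,(800,600),interpolation=cv2.INTER_CUBIC))
E
```

```text
11.2 [ 553.84371936 -244.10206764  281.04961451] [ 1.79984544e+02 -2.81129175e-02 -1.32591718e+00] 40.24929527763483 [ 0.26335139  0.51044331 -1.2687583 ]
side 1265 tool-frame z range [ 24.2 182.9]
  z 25 60 283 x [-11.4   9.9] y [-27.2  31.2] medx -8.1
  z 60 110 368 x [-12.5  26.2] y [-26.8  31.7] medx -9.0
  z 110 150 324 x [-12.2  14.2] y [-15.3  28.1] medx -6.3
  z 150 200 274 x [-11.4  14.3] y [-18.9  29.5] medx -8.5
top 0
wrist 13811 tool-frame z range [ 22.  172.1]
  z 25 60 9324 x [-7. 27.] y [-28.2  28.5] medx 9.5
  z 60 110 2428 x [ 8.5 28. ] y [-29.7  30.1] medx 15.3
  z 110 150 1080 x [-1.  17.5] y [-25.1  26.1] medx 15.9
  z 150 200 589 x [15.6 17.6] y [-23.4  24. ] medx 17.1
side head 379 z [94.  97.1 99.7] x [542.4 568.3] y [-274.2 -224.2]
label 180 ((556.0839233398438, -246.72695922851562), (54.172630310058594, 30.607803344726562), 87.32005310058594)
wrist head 1150 z [101.1 101.9 104.3] x [551.8 571.5] y [-270.5 -218.6]
label 578 ((562.3931884765625, -244.29104614257812), (51.5242919921875, 13.783045768737793), 88.43230438232422)
```

View pics/p2.png

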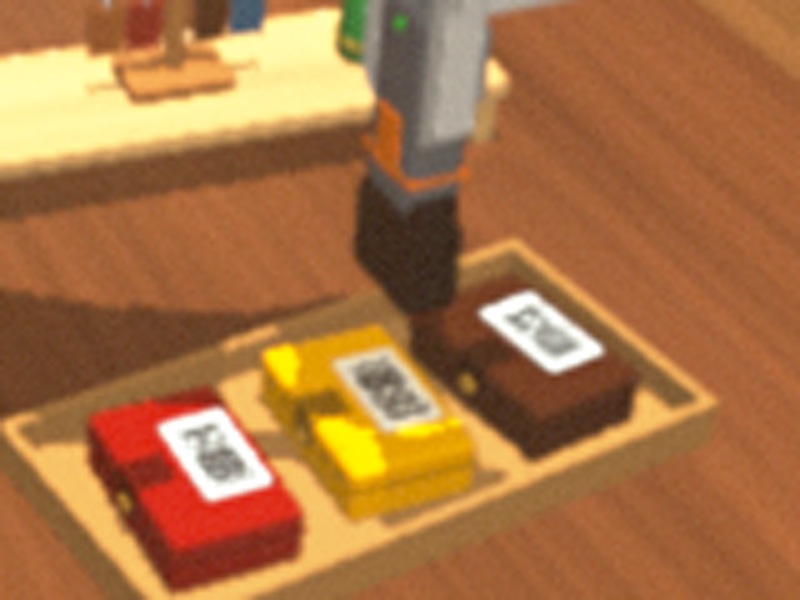

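In the side camera the head is centred at (555.3,-247) and the label at (556.1,-246.7). In the wrist camera the y centres are -244.5 and -244.3, so they agree within 1 mm. The picture shows the scanner above the middle of the mustard box's sticker, upright and clear. I make the last descent.

{"api": "drive_tool", "payload": {"rows": [{"offset":[0.4,0,5],"spin":0,"jaw":30},{"offset":[0,0,8],"spin":0,"jaw":30},{"offset":[0,0,8],"spin":0,"jaw":30},{"offset":[0,0,5],"spin":0,"jaw":30},{"offset":[0,0,2],"spin":0,"jaw":30},{"offset":[0,0,0],"spin":0,"jaw":30},{"offset":[0,0,0],"spin":0,"jaw":30},{"offset":[0,0,0],"spin":0,"jaw":30},{"offset":[0,0,0],"spin":0,"jaw":30}]}}

```text
clock: 12.25
eef_pos: [554.2, -244.1, 252.9]
eef_rot: [3.141, -0.0, -0.023]
wrist_force: [0.4, 0.3, -1.6]
finger_gap: 39.9
```

```bash
python3 - <<'E'
from h import *
s=manip.read_state(); print(s['clock'],s['eef_pos'],np.degrees(s['eef_rot']),s['finger_gap'],s['wrist_force'],abs(s['qd']).max())
c=eyes.camera('side');P=cloud(c);hsv=cv2.cvtColor(c['color'],cv2.COLOR_BGR2HSV)
h=(np.hypot(P[...,0]-555,P[...,1]+244)<45)&(P[...,2]>48)&(P[...,2]<112)
q=P[h]; print('head',len(q),'z',np.percentile(q[:,2],[0.5,2,5]).round(1),'x',np.percentile(q[:,0],[2,98]).round(1),'y',np.percentile(q[:,1],[2,98]).round(1))
cv2.imwrite('pics/p3.png',cv2.resize(c['color'][210:320,240:387],(800,600),interpolation=cv2.INTER_CUBIC))
E
```

```text
12.25 [ 554.15862068 -244.10311905  252.88536028] [ 1.79988565e+02 -1.98308494e-02 -1.33091170e+00] 39.90650195648619 [ 0.43389782  0.25327848 -1.59130013] 0.0028915372967312715
head 362 z [64.5 67.5 70.8] x [542.5 568. ] y [-274.1 -223. ]
```

View pics/p3.png

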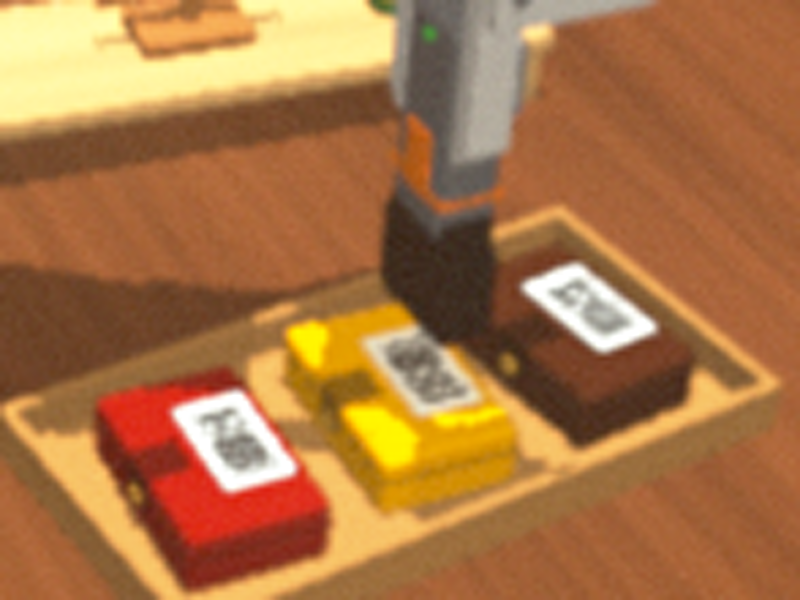

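The head's lower edge, at (455,340), is about 30 mm above the sticker (415,370). It touches nothing and the goods have not moved, so I hand in.

```bash
python3 -c "
from cell import manip
print(manip.sign_off())"
```

```text
the job is handed in; nothing more can be done
None
```

I took the scanner off its hook and carried it nose down over the riser. It is now held still over the sticker of the mustard box in the tray, and the job was handed in at about 12 s. That box is the largest; the two smaller yellow boxes outside the tray were left alone.

**Last checks:**
- **Height:** the window is at z≈64.5 mm, about 30 mm above the sticker. On the carry it was at about 166–169 mm, well clear of the riser goods.
- **Position:** the head centre is within about 1 mm of the sticker centre when both are measured in the same camera.
- **Line-up:** the scanner is turned to within about 1–2° of the code's length and is upright to about 1°.
- **Grip:** the fingers stand at 39.9 mm on the 40 mm grip, and the arm is at rest.
- **Goods:** in the last side view the boxes stand where they were and nothing touches the scanner. The dolls were out of that crop; they looked in place in the wrist view before the descent.

The cameras disagree by 2–3 mm in absolute position. The sticker's angle also varied between views, from 86° to 89°. Both are within tolerance.

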